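Face up the coffee canisters and clasp the open one

TASK

Make the coffee caddy ready for the guests, who stand across the table from the robot: turn both steel canisters in their recesses until each label faces squarely out over the caddy's far edge, and swing the tall canister's open clasp fully up over the catch on its lid. Leave both canisters upright in their recesses with both clasps fully closed, and do not shift or upset the bottle, the cups, the jar and the pot of stirrers standing close by.

Things in the scene. Friction and masses are not known exactly. Their poses are not given: they have to be found in the camera images.
- tray: Fixed light-wood caddy board, 170 (x) x 430 (y) x 30 mm high. Origin: centre of its underside, on the table; z up; +x points squarely out over its front (far, guest-side) long edge. Two round recesses, 124 mm across, 20 mm deep (floor 10 mm above the table), centred at x = 0, y = +115 and -115 mm; each holds one canister, either one in either recess.
- tall_center (a point): Centre (half-way up, on the axis) of the tall loose steel canister: 120 mm diameter (lid 124), 145 mm high, its top 155 mm above the table, 0.52 to 0.98 kg. Too wide to grip; it turns easily in place (1 to 2 N at the rim), by pushing its fittings sideways with a fingertip, but tips if pushed hard near the top. z up, +x out through the middle of the label.
- tall_label (a point): Middle of the tall canister's paper label, on the surface 60 mm from the axis, 58 mm above its base; same axes as the canister. Clasp, lid catch and label lie in one line on this +x side; the lid's hinge is opposite.
- tall_hinge (a point): Middle of the tall canister's lid hinge block, 71 mm from the axis, opposite the label, 20 mm below the top. The block is 34 mm wide (sideways), 32 mm high and reaches 82 mm from the axis. Same axes as the canister.
- tall_pivot (a point): Pivot of the tall canister's clasp, on the label side, 73 mm from the canister's axis and 40 mm below its top, in a bracket 22 mm wide. The clasp frame on it is 38 mm wide. Above it, on the lid's rim, is the catch, a lug 22 mm wide reaching 80 mm from the axis, 7 to 17 mm below the top. Same axes as the canister.
- tall_lip (a point): On the thumb lip at the end of the tall canister's clasp, a steel frame 38 mm wide, 41 mm long from pivot to end. Closed, it stands upright, its cross bar over the lid's catch and level with the canister's top, and the 3 mm thick lip reaches out to 86 mm from the axis; this point is 10 mm out from the bar, 39.5 mm from the pivot. Axes of the clasp: x out along the lip, z from pivot to bar.
- tall_clasp (a joint): Angle of the tall canister's clasp, rad: 0 = closed, upright over the catch; it grows as the clasp leans outwards and down, to 1.6. It stays where it is left (about 0.8 N at the lip, up and inwards along its arc, moves it).
- short_center (a point): Centre (half-way up, on the axis) of the short loose steel canister: same make, diameter and fittings as the tall one, at the same distances from axis and top, but 116 mm high, its top 126 mm above the table, 0.43 to 0.81 kg. z up, +x out through the middle of the label.
- short_label (a point): Middle of the short canister's paper label, on the surface 60 mm from the axis, 44 mm above its base; same axes as the canister.
- short_hinge (a point): Middle of the short canister's lid hinge block, opposite the label: same block and place as on the tall one.
- short_pivot (a point): Pivot of the short canister's clasp, on its label side: same clasp and place as on the tall one.
- short_clasp (a joint): Angle of the short canister's clasp, same kind as the tall one's, rad: 0 = closed; it starts closed.
- bottle_center (a point): Centre (half-way up) of a green water bottle, 80 mm diameter, 270 mm high, 0.7 kg, loose on the table beside one end of the caddy.
- cups_center (a point): Centre (half-way up) of a stack of nested paper cups, upside down, 74 mm diameter at the foot, 190 mm high, 0.12 kg, loose on the table beside the other end of the caddy.
- spread_center (a point): Centre (half-way up) of a brown spread jar with a white cap, 74 mm diameter, 98 mm high, 0.4 kg, loose on the table beyond the caddy's far edge.
- stirrers_center (a point): Centre (half-way up) of a steel pot, 60 mm diameter and 95 mm high, with a bunch of wooden stirrers standing in it to 150 mm, 0.25 kg in all, loose on the table at the robot's side of the caddy, near its middle.

How it is judged:
By the outcome, as a careful person would: the job done as asked, in the order asked, and still so for the second after the job is handed in, with the robot touching nothing.
It also fails if it takes over 72 s, if anything falls off the work surface, if the arm or the gripper's body presses on something with over 40 N, if the wrist force passes 120 N, or if a joint passes its speed limit or range.

ROBOT

A 6-joint arm with a two-finger parallel gripper is mounted at the origin on the work surface. World frame = base frame: x ahead of the robot, y to its left, z up, the work surface at z = 0. Lengths are in m, angles in rad, forces in N, time in s.
With the tool pointing down it reaches from about 0.325 to 0.85 m from the base axis. Payload 4.4 kg.
Tool frame: the origin (TCP) lies on the centre line of the jaws, within the pads' length; the fingertips stand 8 mm ahead of it and the grasp point (between the pads) lies 11 mm behind it (tips_ahead is the z of the fingertips in the tool frame, in m); z points along the fingers, y is the line along which they close (so a half turn about z gives the same grasp; the last joint's range is limited). The gripper opens to 94 mm and grips with 3 to 60 N. Pads are 16 mm wide; open, the fingers measure 119 mm over their backs; the gripper's body (75 mm by 177 mm) begins 78 mm behind the grasp point.
Start: joints at [-1.46, 0.207, 1.542, -0, 1.393, -0.15], TCP at [0.149, -0.555, 0.213] pointing down, gripper open.
Joint ranges: [-2.73, 2.73], [-0.86, 2.22], [0.23, 2.46], [-1.11, 4.25], [0.08, 2.63], [-2.82, 2.82]. Speed limits (rad/s): [2.79, 2.79, 3.14, 3.14, 3.14, 3.14].

INTERFACE

Orientations are given as [roll, pitch, yaw] about the fixed x, y, z axes, in that order (R = Rz(yaw) Ry(pitch) Rx(roll)).
In Python, from workcell import * gives the robot as it stands. Calls block until the motion is done:
- goto(position, orientation): joint-space move of the TCP to a pose.
- move_l(position, v=0.15, frame=None): straight line of the TCP; frame=None keeps the orientation; v is the mean speed in m/s.
- move_joints(angles): joint-space move.
- command_gripper(opening): finger opening in m; the grip force is fixed at half the most; returns when the fingers have stopped.
- dwell(seconds).
- solve_ik(position, orientation): joint angles nearest the present ones, or None.
- observe(): the state.
- capture(name): name is "scene" or "side" or "wrist"; returns the picture (480x640x3 uint8, red, green, blue); there is no depth.
- calibration(name): a dict with "fx", "fy", "cx", "cy" (pixels), "world_to_cam" (4x4, takes a point from world to camera coordinates); the wrist camera has in their place "hand_eye" (4x4, takes a point from camera to tool coordinates, whose origin is the TCP and whose axes are the flange's). Camera axes: x right, y up, looking along -z (the intrinsics and any distortion apply to the point x, -y, -z); pixel columns grow to the right and rows downward; lengths in m; the calibration is good to about 2 mm. A picture is of the moment at which its call begins: read the wrist's pose just before it. calibration takes no time and is no camera call.
A pose or a line that the arm cannot do raises Unreachable and nothing moves.
- finish_job(): hands the job in; it is judged then, once.
The state is a dict: "clock": time; "qpos": joint angles; "joint_velocities": joint speeds; "tau": joint torques, N m; "eef_pos": TCP position; "tool_rot": TCP orientation; "force": force on the tool from outside, world axes, zero at the start; "torque": the same for the moment, N m; "width": finger opening in m; "finger_force": force on a finger pad.
Only numpy, scipy, OpenCV 4.12 (cv2) and the standard library are available. Lean on these libraries where they do the work, as an engineer would, in place of code of your own. Each camera call takes 0.05 s, during which the arm holds its last target. There are 200 camera calls.

## Working session

There is one attempt and no reset: what is moved stays moved. The work goes in short steps, each a Python script; the robot and the scene stay as the last script left them, time stands still between calls to the robot, and variables do not carry over. Pictures are saved under pics/ and viewed, at most 10 in all, crops included, and the job is handed in when it is done.

```bash
mkdir -p pics; ls
python3 - <<'E'
from workcell import *
import cv2,numpy as np
for n in("scene","side"):
    im=capture(n); cv2.imwrite(f"pics/{n}0.png",cv2.cvtColor(im,cv2.COLOR_RGB2BGR))
    c=calibration(n); print(n,{k:(np.round(v,4).tolist() if k!='world_to_cam' else np.round(v,4).tolist()) for k,v in c.items()})
c=calibration("wrist");print({k:np.round(v,4).tolist() for k,v in c.items()})
o=observe();print(o)
E
```

```text
pics
scene {'fx': 603.6742, 'fy': 603.6742, 'cx': 320.6723, 'cy': 239.836, 'world_to_cam': [[0.7747, 0.6322, -0.0156, -0.4663], [-0.5058, 0.6342, 0.5847, 0.2042], [0.3795, -0.4451, 0.8111, -1.6238], [0.0, 0.0, 0.0, 1.0]]}
side {'fx': 535.9652, 'fy': 535.9652, 'cx': 319.2424, 'cy': 241.2885, 'world_to_cam': [[-0.986, -0.1658, -0.0186, 0.5792], [0.1009, -0.6815, 0.7248, -0.1182], [-0.1329, 0.7128, 0.6887, -1.0639], [0.0, 0.0, 0.0, 1.0]]}
{'fx': 353.6889, 'fy': 353.6889, 'cx': 319.9685, 'cy': 237.4599, 'hand_eye': [[0.0003, 0.9695, 0.2451, 0.0699], [1.0, -0.0004, -0.0, -0.0002], [0.0001, 0.2451, -0.9695, -0.1713], [0.0, 0.0, 0.0, 1.0]]}
{'clock': 0.1, 'qpos': array([-1.45950110e+00,  2.07345111e-01,  1.54276787e+00, -2.64272665e-05,
        1.39351816e+00, -1.50522542e-01]), 'joint_velocities': array([-0.00091764, -0.00135473, -0.00257561,  0.00064148, -0.00088761,
       -0.0010327 ]), 'tau': array([-2.52657737e-04, -3.71864462e+01, -2.82292449e+01,  7.00091198e-02,
        3.11481021e-02, -5.29179738e-05]), 'eef_pos': array([ 0.14872031, -0.55470709,  0.21242155]), 'tool_rot': array([-3.13957332e+00, -2.79970488e-04,  2.61822170e-01]), 'force': array([ 0.6674557 , -0.55191011, -0.32136675]), 'torque': array([ 0.00724187, -0.01009457, -0.02401361]), 'finger_force': 0.0, 'width': 0.09396258758519212}
```

View pics/scene0.png

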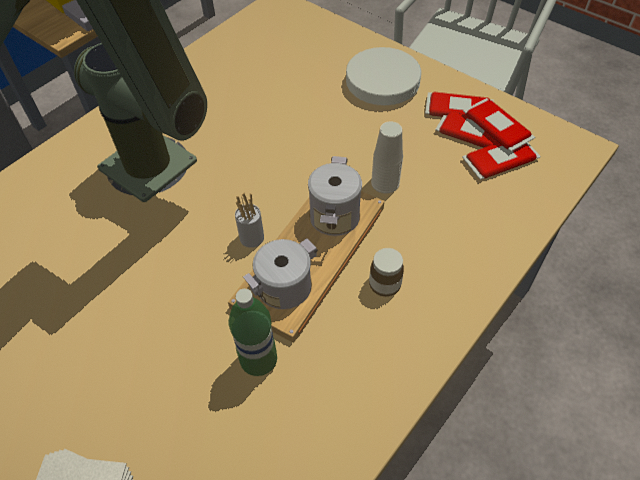

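View pics/side0.png

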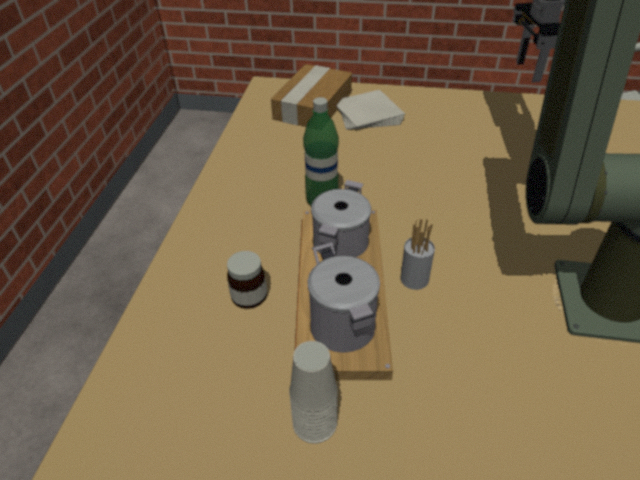

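Run:
```python
import cv2,numpy as np
a=cv2.imread("pics/scene0.png")[145:345,225:395]; b=cv2.imread("pics/side0.png")[170:390,280:450]
a=cv2.resize(a,None,fx=2.35,fy=2.95*0+2.35*1,interpolation=3); b=cv2.resize(b,None,fx=2.35,fy=2.35,interpolation=3)
h=max(a.shape[0],b.shape[0]); o=np.zeros((h,a.shape[1]+b.shape[1],3),np.uint8); o[:a.shape[0],:a.shape[1]]=a; o[:b.shape[0],a.shape[1]:]=b
cv2.imwrite("pics/crop0.png",o);print(o.shape,a.shape)
```

```text
(517, 800, 3) (470, 400, 3)
```

View pics/crop0.png

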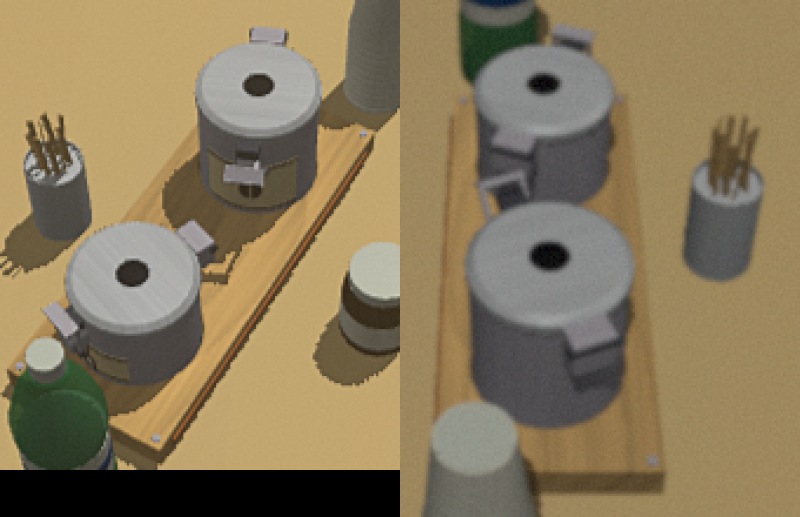

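```bash
cat > h.py <<'E'
import numpy as np,cv2
from workcell import *
def ray(name,px,z):
    """world point on the plane height z seen at pixel px"""
    c=calibration(name)
    if name=="wrist": raise ValueError
    M=np.linalg.inv(c["world_to_cam"])
    d=np.array([(px[0]-c["cx"])/c["fx"],-(px[1]-c["cy"])/c["fy"],-1.])
    d=M[:3,:3]@d; o=M[:3,3]; return o+d*(z-o[2])/d[2]
def S(x,y): return (225+x/2.35,145+y/2.35)
def D(x,y): return (280+(x-400)/2.35,170+y/2.35)
E
python3 - <<'E'
from h import *
def p(l,*a): print(l,np.round(ray(*a)[:2],4))
p("tall S","scene",S(258,85),.155);p("tall D","side",D(550,256),.155)
p("short S","scene",S(132,273),.126);p("short D","side",D(544,83),.126)
p("tallhinge S","scene",S(268,34),.151);p("tallhinge D","side",D(592,332),.151)
p("shorthinge S","scene",S(196,238),.122);p("shorthinge D","side",D(514,140),.122)
p("shortclasp S","scene",S(60,321),.126);p("shortclasp D","side",D(573,36),.126)
for q in((363,133),(155,438),(18,367)):p("screw S","scene",S(*q),.03)
for q in((652,460),(463,100),(617,100)):p("screw D","side",D(*q),.03)
p("bottle S","scene",(257,362),.0);p("bottle capS","scene",(244,297),.27);p("bottle capD","side",(320,105),.27)
p("cups S","scene",(391,129),.19);p("cups D","side",(312,353),.19)
p("jar S","scene",(388,258),.098);p("jar D","side",(244,263),.098)
p("pot S","scene",(248,212),.095);p("pot D","side",(420,248),.095)
for q in((229,176),(261,176),(245,170)):p("tall lip S z.115","scene",S(*q),.115)
for q in((480,183),(525,173)):p("tall clasp D","side",D(*q),.11)
E
```

```text
tall S [0.5175 0.1581]
tall D [0.515  0.1615]
short S [ 0.5525 -0.0689]
short D [ 0.5504 -0.0659]
tallhinge S [0.4812 0.2199]
tallhinge D [0.4776 0.2235]
shorthinge S [ 0.571  -0.0011]
shorthinge D [0.5657 0.0064]
shortclasp S [ 0.5365 -0.1469]
shortclasp D [ 0.5335 -0.1358]
screw S [0.5779 0.2607]
screw S [ 0.6407 -0.1472]
screw S [ 0.4913 -0.1719]
screw D [0.4271 0.2386]
screw D [ 0.64   -0.1435]
screw D [ 0.4915 -0.1652]
bottle S [ 0.6204 -0.2366]
bottle capS [ 0.623 -0.233]
bottle capD [ 0.6159 -0.2086]
cups S [0.539  0.3432]
cups D [0.537 0.341]
jar S [0.7152 0.0957]
jar D [0.7148 0.0974]
pot S [3.861e-01 2.000e-04]
pot D [0.3854 0.0039]
tall lip S z.115 [0.5458 0.078 ]
tall lip S z.115 [0.5697 0.0971]
tall lip S z.115 [0.5532 0.0932]
tall clasp D [0.5873 0.0491]
tall clasp D [0.5526 0.032 ]
```

```bash
cat >> h.py <<'E'
PI=np.pi; YT=.156
TALL=np.array([.516,.160]); SHORT=np.array([.5515,-.0675])
def polar(c,th,r,z): return [c[0]+r*np.cos(th),c[1]+r*np.sin(th),z]
def st(l=""):
    o=observe(); print(l,"t%.1f"%o["clock"],np.round(o["eef_pos"],4),np.round(o["tool_rot"],3),"F",np.round(o["force"],1),"w%.4f"%o["width"])
def rpy(r):
    from scipy.spatial.transform import Rotation as R
    return R.from_euler("xyz",r).as_matrix()
def wray(px,z,pos,rot):
    c=calibration("wrist"); d=np.array([(px[0]-c["cx"])/c["fx"],-(px[1]-c["cy"])/c["fy"],-1.])
    H=c["hand_eye"]; R=rpy(rot); o=R@H[:3,3]+pos; d=R@H[:3,:3]@d
    return o+d*(z-o[2])/d[2]
def wpic(n):
    o=observe(); im=capture("wrist"); cv2.imwrite(f"pics/{n}.png",cv2.cvtColor(im,cv2.COLOR_RGB2BGR))
    np.savez(f"pics/{n}.npz",pos=o["eef_pos"],rot=o["tool_rot"]); st(n)
def tri(p,q):
    A=[];
    a0,a1=ray("scene",p,0),ray("scene",p,.2);b0,b1=ray("side",q,0),ray("side",q,.2)
    u,v=a1-a0,b1-b0; s=np.linalg.lstsq(np.c_[u,-v],b0-a0,rcond=None)[0]
    return (a0+u*s[0]+b0+v*s[1])/2, np.linalg.norm(a0+u*s[0]-b0-v*s[1])
E
python3 - <<'E'
from h import *
for p,q in(((245,167),(503,180)),((229,182),(483,205)),((261,182),(526,203)),((245,167),(503,190))):
    x,e=tri(S(*p),D(*q)); d=x[:2]-TALL;print(np.round(x,4),round(e,4),"r",np.linalg.norm(d).round(4),np.degrees(np.arctan2(d[1],d[0])).round(1))
th=np.radians(120.7)
st()
goto([.149,-.555,.36],[PI,0,.2618]); 
goto(polar(TALL,th,.078,.30),[PI,0,th]); st(); wpic("w1")
E
```

```text
[0.5641 0.0782 0.1441] 0.0022 r 0.0949 -59.5
[0.5666 0.0739 0.119 ] 0.0286 r 0.0998 -59.6
[0.5597 0.085  0.1195] 0.0329 r 0.0868 -59.7
[0.5623 0.0822 0.1379] 0.0003 r 0.0905 -59.2
 t0.1 [ 0.1487 -0.5547  0.2124] [-3.14  -0.     0.262] F [ 0.7 -0.6 -0.3] w0.0940
 t3.7 [0.4766 0.2264 0.3001] [3.141 0.    2.105] F [-0.2 -0.2  0.1] w0.0941
w1 t3.8 [0.4766 0.2264 0.3001] [3.141 0.    2.105] F [-0.2 -0.7  0.9] w0.0937
```

View pics/w1.png

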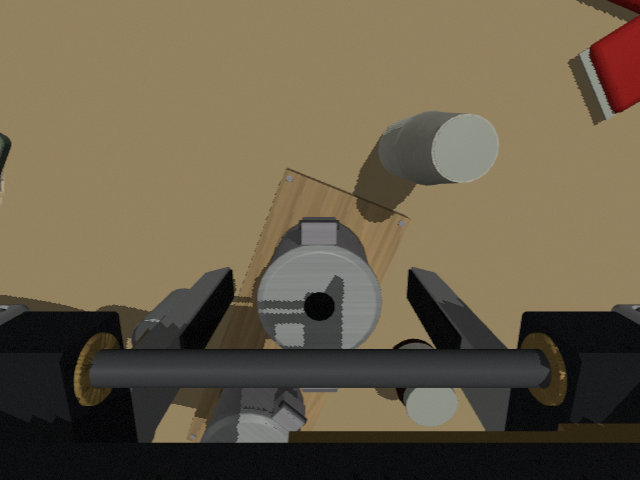

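```bash
cat >> h.py <<'E'
def arc(c,a,b,r,z,step=7,v=.07):
    n=max(1,int(np.ceil(abs(b-a)/step)))
    for d in np.linspace(a,b,n+1)[1:]:
        t=np.radians(d); move_l(polar(c,t,r,z),v=v,frame=[PI,0,t])
E
python3 - <<'E'
from h import *
f=np.load("pics/w1.npz")
c=wray((319,306),.155,f["pos"],f["rot"]);h=wray((319,232),.151,f["pos"],f["rot"]);print(c,h,np.degrees(np.arctan2(*(h-c)[1::-1])))
s=wray((289,178),.03,f["pos"],f["rot"])-wray((402,223),.03,f["pos"],f["rot"]);print("tray yaw",np.degrees(np.arctan2(s[1],s[0]))-180,np.linalg.norm(s))
command_gripper(.056)
th=np.radians(120.7)
move_l(polar(TALL,th,.076,.170),v=.2); st()
move_l(polar(TALL,th,.076,.131),v=.08); st()
command_gripper(.040); st()
arc(TALL,120.7,150,.076,.131); st("150")
E
```

```text
[0.5144013  0.15911174 0.155     ] [0.47732859 0.22175049 0.151     ] 120.61914833682494
tray yaw -351.01998791916765 0.1535702600331792
 t5.3 [0.4781 0.2256 0.1711] [3.14  0.    2.107] F [0.3 0.2 0.4] w0.0556
 t6.0 [0.4773 0.2254 0.131 ] [3.142 0.    2.107] F [ 0.1 -0.  -0.2] w0.0559
 t6.4 [0.4773 0.2254 0.1312] [3.141 0.    2.107] F [0.1 0.2 0.3] w0.0401
150 t7.7 [0.4504 0.1982 0.131 ] [3.141 0.    2.613] F [-0.3  0.5 -0.3] w0.0400
```

Run:
```python
from h import *
arc(TALL,150,191.3,.076,.131); st("end")
arc(TALL,191.3,190,.076,.131)
move_l(polar(TALL,np.radians(190),.078,.30),v=.25); wpic("w2")
```

```text
end t9.4 [0.4415 0.1454 0.131 ] [ 3.141  0.    -2.949] F [-1.2 -0.6  0.6] w0.0402
w2 t10.6 [0.4379 0.1463 0.2977] [ 3.141 -0.004 -2.967] F [-1.1  0.9 -0.2] w0.0403
```

View pics/w2.png

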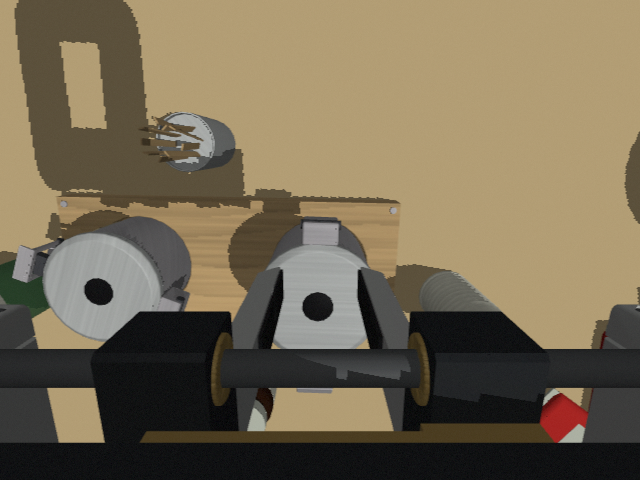

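```bash
cat > m.py <<'E'
from h import *
import sys
def W(n):
    f=np.load(f"pics/{n}.npz"); return lambda x,y,z: wray((x,y),z,f["pos"],f["rot"])
def ang(a,b): d=b-a; return np.degrees(np.arctan2(d[1],d[0]))%360
E
python3 - <<'E'
from m import *
w=W("w2")
c=w(318,306,.155);h=w(321,232,.151);print("tall",c,ang(c,h))
im=cv2.cvtColor(cv2.imread("pics/w2.png"),cv2.COLOR_BGR2GRAY)
b=im[285:325,295:345]<40; y,x=np.nonzero(b);print("hole",x.mean()+295,y.mean()+285)
print("front edges of row 232:",im[225,290:350].tolist())
print("tray yaw",ang(w(64,203,.03),w(394,211,.03))-90)
c=w(98,291,.126);print("short",c,ang(c,w(28,261,.126)),ang(c,w(176,299,.122)))
E
```

```text
tall [0.51287216 0.15775749 0.155     ] 187.7479019457779
hole 317.1549079754601 306.33895705521473
front edges of row 232: [68, 69, 68, 68, 64, 57, 59, 66, 72, 70, 65, 46, 69, 116, 147, 157, 157, 156, 155, 158, 156, 156, 156, 158, 155, 156, 156, 158, 159, 156, 158, 157, 159, 157, 158, 160, 160, 159, 160, 160, 159, 160, 161, 160, 160, 159, 160, 154, 129, 86, 67, 77, 95, 116, 134, 137, 138, 138, 140, 139]
tray yaw 8.603193366549348
short [ 0.54932498 -0.06860582  0.126     ] 253.74879419630338 92.22123612692442
```

Run:
```python
from m import *
C=np.array([.551,-.068]); a=75.5; th=np.radians(a)
command_gripper(.058)
goto(polar(C,th,.078,.28),[PI,0,th])
wpic("w3")
im=cv2.imread("pics/w3.png"); cv2.imwrite("pics/w3c.png",cv2.resize(im[190:350,200:440],None,fx=2.5,fy=2.5,interpolation=3))
```

```text
w3 t12.6 [0.5704 0.0079 0.2802] [ 3.141 -0.     1.319] F [-0.2 -0.6 -0.3] w0.0579
```

View pics/w3c.png

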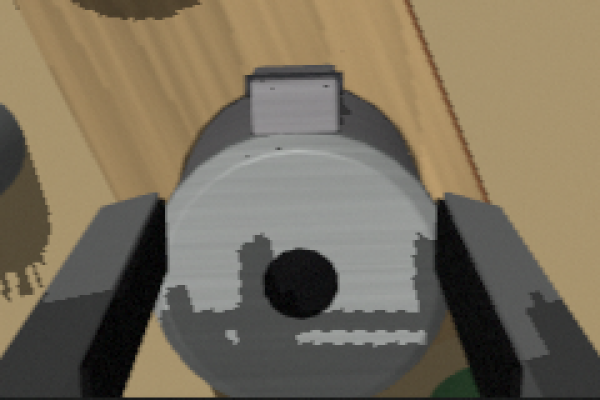

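Run:
```python
from m import *
w=W("w3"); X=lambda x,y:(200+x/2.5,190+y/2.5)
c=w(*X(300.5,284),.126);h=w(*X(294,103),.122);print("short",c,ang(c,h))
C=np.array([.551,-.068]); a=76.5; th=np.radians(a)
move_l(polar(C,th,.076,.140),v=.2,frame=[PI,0,th])
move_l(polar(C,th,.076,.102),v=.08); command_gripper(.040); st()
arc(C,a,135,.076,.102,v=.09); st("135")
arc(C,135,192.5,.076,.102,v=.09); st("end")
arc(C,192.5,190.5,.076,.102)
move_l(polar(C,np.radians(190.5),.076,.28),v=.25)
th=np.radians(189); goto(polar(C,th,.078,.30),[PI,0,th])
wpic("w4")
```

```text
short [ 0.54989275 -0.0690624   0.126     ] 77.52823864437426
 t14.6 [0.5689 0.0059 0.1022] [ 3.141 -0.     1.335] F [-0.5  0.1  0.7] w0.0402
135 t17.0 [ 0.4975 -0.0142  0.102 ] [3.141 0.    2.351] F [0.3 0.4 0.3] w0.0399
end t19.3 [ 0.4768 -0.0841  0.102 ] [ 3.141  0.    -2.929] F [-0.1  0.6  0.1] w0.0399
w4 t20.7 [ 0.4736 -0.0801  0.2985] [ 3.141e+00 -2.000e-03 -2.984e+00] F [ 0.5 -0.4 -0.7] w0.0402
```

View pics/w4.png

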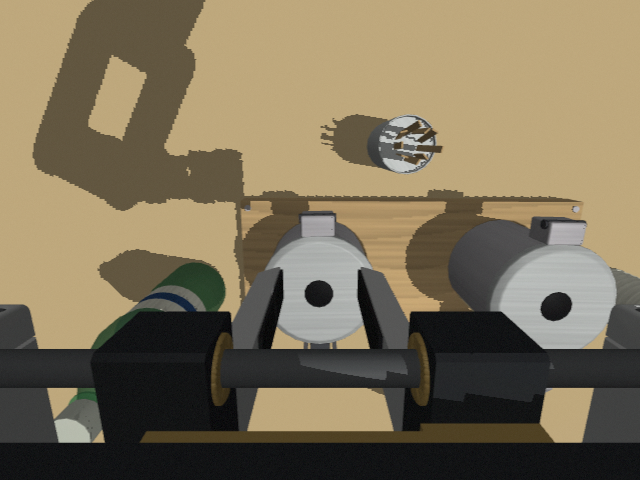

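Run:
```python
from m import *
w=W("w4"); im=cv2.cvtColor(cv2.imread("pics/w4.png"),cv2.COLOR_BGR2GRAY)
def hole(x0,x1,y0,y1):
    y,x=np.nonzero(im[y0:y1,x0:x1]<40); return x.mean()+x0,y.mean()+y0
s=hole(300,338,277,310); t=hole(536,578,288,324); print(s,t)
print("hinge rows",im[222,296:340].tolist())
c=w(*s,.126);print("short",c,ang(c,w(317.8,224,.122)))
c=w(*t,.155);print("tall",c,ang(c,w(559.5,232,.151)))
print("tray yaw",ang(w(247,206,.03),w(576,209,.03))-90)
```

```text
(np.float64(318.41911764705884), np.float64(293.2922794117647)) (np.float64(555.7890625), np.float64(306.1296875))
hinge rows [82, 81, 71, 56, 58, 107, 150, 161, 161, 162, 163, 161, 161, 161, 163, 163, 163, 163, 163, 164, 163, 163, 164, 165, 164, 165, 167, 166, 165, 165, 165, 166, 168, 167, 167, 166, 166, 158, 119, 78, 84, 101, 131, 150]
short [ 0.54836368 -0.06976834  0.126     ] 189.4918012127222
tall [0.51323351 0.15713023 0.155     ] 193.58694901991726
tray yaw 8.52275677846528
```

Run:
```python
from m import *
C=np.array([.5145,.159]); th=np.radians(9)
command_gripper(0)
goto(polar(C,th,.02,.33),[PI,0,th+PI])
goto(polar(C,th,.128,.27),[PI,0,th+PI])
wpic("w5"); im=cv2.imread("pics/w5.png"); cv2.imwrite("pics/w5c.png",cv2.resize(im[180:420,160:480],None,fx=2.5,fy=2.5,interpolation=3))
im=capture("scene");cv2.imwrite("pics/s5.png",cv2.cvtColor(im,cv2.COLOR_RGB2BGR))
```

```text
w5 t23.1 [0.6406 0.1779 0.2711] [-3.141  0.    -2.986] F [ 0.6 -0.6  0.6] w0.0004
```

View pics/w5c.png

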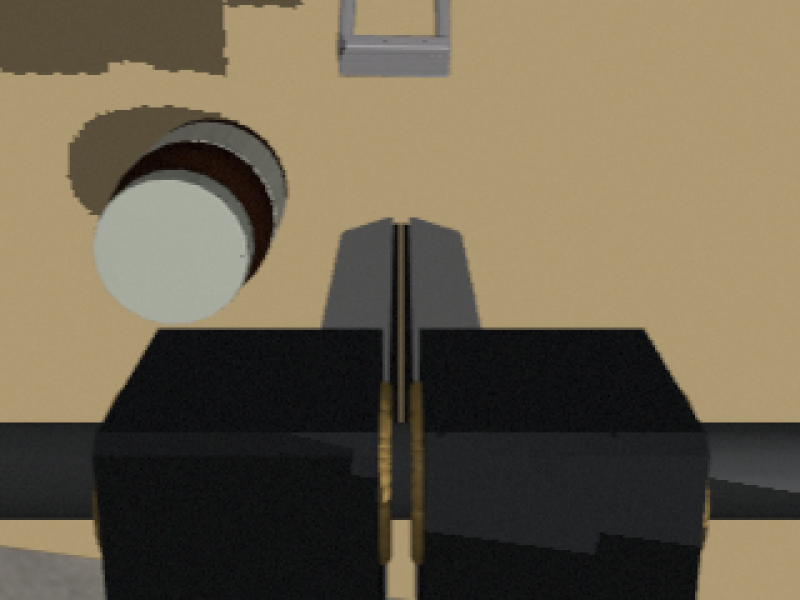

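Run:
```python
from m import *
w=W("w5"); X=lambda x,y:(160+x/2.5,180+y/2.5)
C=np.array([.5145,.159]); th=np.radians(9);u=np.array([np.cos(th),np.sin(th)]);n=np.array([-u[1],u[0]])
for z in(.13,.14,.15):
    l,r=w(*X(340,74),z),w(*X(449,74),z);m=(l+r)/2-[*C,0]
    b=w(*X(394,37),z)-[*C,0]
    print(z,"w",np.linalg.norm(l-r).round(4),"lip end r,t",(m[:2]@u).round(4),(m[:2]@n).round(4),"inner bar edge r",(b[:2]@u).round(4))
for a in np.arange(.4,1.0,.1):
    print(a.round(1),"lipend r,z",np.round([.073+.041*np.sin(a)+.013*np.cos(a),.115+.041*np.cos(a)-.013*np.sin(a)],4),"bar",np.round([.073+.041*np.sin(a),.115+.041*np.cos(a)],4))
```

```text
0.13 w 0.0387 lip end r,t 0.1081 -0.0033 inner bar edge r 0.0949
0.14 w 0.0375 lip end r,t 0.1064 -0.0032 inner bar edge r 0.0936
0.15 w 0.0363 lip end r,t 0.1047 -0.0031 inner bar edge r 0.0924
0.4 lipend r,z [0.1009 0.1477] bar [0.089  0.1528]
0.5 lipend r,z [0.1041 0.1447] bar [0.0927 0.151 ]
0.6 lipend r,z [0.1069 0.1415] bar [0.0962 0.1488]
0.7 lipend r,z [0.1094 0.138 ] bar [0.0994 0.1464]
0.8 lipend r,z [0.1115 0.1342] bar [0.1024 0.1436]
0.9 lipend r,z [0.1132 0.1303] bar [0.1051 0.1405]
```

```bash
cat >> m.py <<'E'
C=np.array([.5145,.159]); th=np.radians(9);u=np.array([np.cos(th),np.sin(th)]);n=np.array([-u[1],u[0]])
def P(r,z,t=-.002): return [*(C+u*r+n*t),z]
def F():
    f=[]
    for _ in range(8): f.append(observe()["force"]); dwell(.02)
    f=np.mean(f,0); return np.round([f[:2]@u,f[:2]@n,f[2]],2)
E
python3 - <<'E'
from m import *
move_l(P(.130,.20),v=.25); move_l(P(.128,.138),v=.12); print(F())
move_l(P(.118,.138),v=.06); print(F())
for a in np.arange(.6,-.01,-.1):
    r=.073+.041*np.sin(a)+.013*np.cos(a)+.008; z=.138+(.041*np.cos(a)-.013*np.sin(a))-.0265
    move_l(P(r,z),v=.04); print(a.round(1),round(r,4),round(z,4),F())
for r in (.0935,.093,.0925): move_l(P(r,.1525),v=.03); print(r,F())
st()
E
```

```text
[ 0.17 -0.12  0.02]
[0.22 0.11 0.01]
0.6 0.1149 0.138 [3.57 0.8  1.81]
0.5 0.1121 0.1412 [2.1  0.03 0.88]
0.4 0.1089 0.1442 [-0.08 -0.38  0.02]
0.3 0.1055 0.1468 [0.64 0.13 0.12]
0.2 0.1019 0.1491 [ 0.11  0.33 -0.35]
0.1 0.098 0.151 [-0.18 -0.13 -0.27]
0.0 0.094 0.1525 [1.78 0.6  0.18]
0.0935 [3.87 0.88 0.8 ]
0.093 [4.99 0.72 2.37]
0.0925 [4.98 1.15 2.01]
 t28.7 [0.6072 0.1717 0.1533] [ 3.141e+00  3.000e-03 -2.985e+00] F [5.3 2.6 1.5] w0.0003
```

Run:
```python
from m import *
move_l(P(.100,.152),v=.05); move_l(P(.125,.152),v=.15); move_l(P(.125,.27),v=.3)
t=np.radians(9)
goto(polar(C,t,.045,.33),[PI,0,t+PI]); wpic("w6")
t=np.radians(189); goto(polar(C,t,.078,.30),[PI,0,t]); wpic("w7")
s=cv2.cvtColor(capture("scene"),cv2.COLOR_RGB2BGR); d=cv2.cvtColor(capture("side"),cv2.COLOR_RGB2BGR)
cv2.imwrite("pics/s7.png",s);cv2.imwrite("pics/d7.png",d)
a=cv2.resize(s[145:295,235:385],(400,400),interpolation=3)
b=cv2.imread("pics/w7.png")[190:350,240:400]; b=cv2.resize(b,(400,400),interpolation=3)
e=cv2.imread("pics/w6.png"); e=cv2.resize(e[120:280,160:480],(400,200),interpolation=3)
f=cv2.resize(d[170:350,280:440],(400,450))[:200]
cv2.imwrite("pics/m7.png",np.vstack([np.hstack([a,b]),np.hstack([e,f])]))
```

```text
w6 t30.4 [0.5583 0.1659 0.3275] [-3.142 -0.004 -2.985] F [-0.4  0.2 -0.5] w0.0005
w7 t31.0 [0.4387 0.1468 0.2996] [-3.142 -0.    -2.985] F [0.9 0.3 0.1] w0.0005
```

View pics/m7.png

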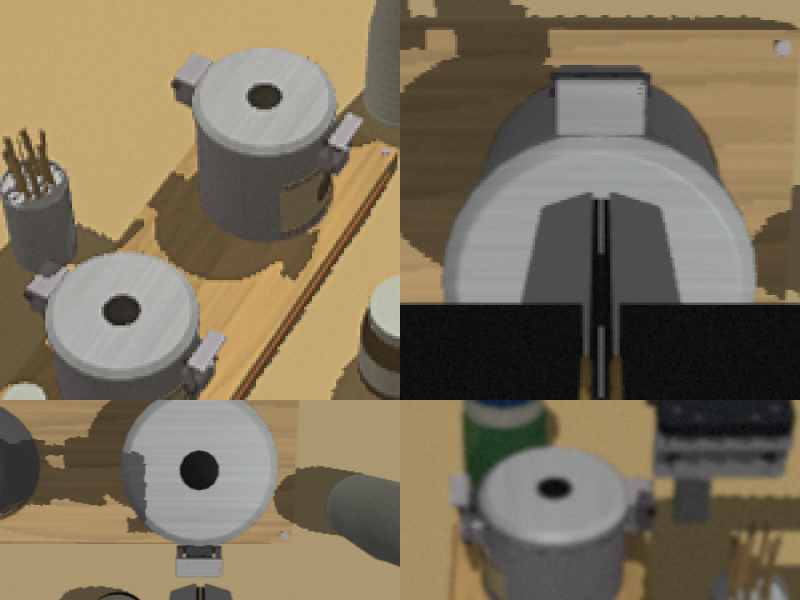

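Run:
```python
from m import *
w=W("w6"); px=lambda x,y:(160+x/1.25,120+(y-400)/1.25)
c=w(*px(199,470),.155);
for y,z in((576,.153),(557,.155)):
    print(y,((w(*px(199,y),z)-c)[:2]@u).round(4))
im=cv2.cvtColor(cv2.imread("pics/w6.png"),cv2.COLOR_BGR2GRAY); print(im[225:270,319].tolist())
y,x=np.nonzero(im[155:196,300:340]<45);print("hole",x.mean()+300,y.mean()+155)
# scene: clasp bar relative to the lid hole, both canisters
Q=lambda x,y:(235+x*150/400,145+y*150/400)
for nm,h,l,z in(("tall",(264,96),(345,133),.155),("short",(122,310),(207,349),.126)):
    d=(ray("scene",Q(*l),z)-ray("scene",Q(*h),z))[:2]; print(nm,"r",np.linalg.norm(d).round(4),"ang",np.degrees(np.arctan2(d[1],d[0])).round(1))
```

```text
576 0.0862
557 0.0695
[160, 159, 161, 161, 161, 159, 144, 131, 122, 121, 121, 120, 59, 59, 62, 61, 60, 60, 58, 51, 49, 73, 122, 156, 149, 143, 150, 149, 153, 145, 153, 150, 149, 148, 149, 152, 142, 153, 152, 153, 154, 153, 152, 151, 100]
hole 318.97058823529414 175.8249299719888
tall r 0.0792 ang 7.2
short r 0.0775 ang 10.4
```

Run:
```python
from h import *
move_l([.4387,.1468,.36],v=.2); st(); print(finish_job())
```

```text
t31.6 [0.4395 0.1468 0.36  ] [-3.142e+00  1.000e-03 -2.985e+00] F [-0.1  0.   0. ] w0.0002
the job is handed in; nothing more can be done
None
```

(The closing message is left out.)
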